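Turn the upside-down sachet tin over in the counter rack

ROBOT

A 7-joint arm with a two-finger parallel gripper is mounted at the origin on the work surface. World frame = base frame: x ahead of the robot, y to its left, z up, the work surface at z = 0. Lengths are in m, angles in rad, forces in N, time in s.
With the tool pointing down it reaches from about 0.35 to 0.9 m from the base axis. Payload 19.9 kg.
Tool frame: the origin (TCP) lies at the very end of the fingers, on their centre line; the grasp point (between the pads) lies 19 mm behind it (arm.tcp_to_grasp is the distance from the TCP to the grasp point, in m); x points along the fingers, y is the direction in which the jaws open and shut, and the axes are right-handed (so a half turn about x gives the same grasp; the last joint's range is limited). The gripper opens to 85 mm and grips with 20 to 120 N. Pads are 22 mm wide; open, the fingers measure 114 mm over their backs; the gripper's body (76 mm by 85 mm) begins 54 mm behind the grasp point. The pads swing forward as they close: fully open they stand 13 mm farther back than shut.
Start: joints at [-1.315, 0.417, -0.01, 1.614, 0.005, 1.111, -0.053], TCP at [0.183, 0.598, 0.207] pointing down, gripper open.
Joint ranges: [-2.81, 2.81], [-0.39, 2.02], [-1.27, 1.25], [0.06, 2.57], [-1.19, 4.33], [0.19, 2], [-2.82, 2.82]. Speed limits (rad/s): [1.89, 1.89, 2.39, 2.39, 3.01, 3.01, 3.01].

INTERFACE

Orientations are given as a rotation vector (axis times angle).
In Python, from bench import arm gives the robot as it stands.
- The arm moves only by the tool carry_out, never from a script. Its argument "increments" is text: rows parted by semicolons, each of 5 numbers parted by spaces: the closure in counts, from 0 (fully open) to 255 (shut), then the shift along the world's x, y, z in units of 0.04 m (1.0 is 0.04 m), then the turn about the world's z in units of 10 degrees (1.0 is 10 degrees). A call has 1 to 12 rows; each row shifts and turns the commanded pose from where the row before left it; what a row does not reach is not made up. A row lasts 1/8 s, in which the tool goes at most 62.5 mm and 10.7 degrees, less where a joint would pass 70% of its speed; a pose out of reach is approached as far as the arm can. A call with a number of a shift or a turn outside -1 to 1 is refused whole. A call with a gripper value outside its range is refused whole. The fingers move at their own pace and stop on an object; "force" is the grip in N (left out, the last holds). Time passes only in rows, so rows that do not move let the fingers close. It gives the time, the measured TCP pose, the force and the opening at its end, in the units of the state.
- arm.read_state(): the state, without advancing time (a new reading comes with each control period).
- arm.get_image(name): name is "scene" or "top" or "wrist"; returns the picture (480x640x3 uint8, blue, green, red); there is no depth.
- arm.camera_params(name): a dict with "vfov" (degrees; the focal length in pixels is half the picture's height over the tangent of half this angle, whatever the lens; pixels are square), "cx", "cy" (the principal point, pixels), "dist_coeffs" ([k1, k2, p1, p2, k3] as OpenCV has them; the pictures are not rectified), "position" and "orientation" of the camera in the world; the wrist camera has in their place "tool_from_camera" (4x4, takes a point from camera to tool coordinates, whose origin is the TCP and whose axes are the tool frame's). Camera axes: x right, y down, z forward; pixel columns grow to the right and rows downward; lengths in m; the calibration is good to about 2 mm. A picture is of the moment at which its call begins: read the wrist's pose just before it. camera_params takes no time and is no camera call.
- arm.finish_job(): hands the job in, once; it reports no verdict.
Trained networks look in the newest picture that a camera, given by its name, has taken for a name from the list of things; names that differ only in an ending like _2 or _b are one class to them, and where a whole thing is asked for, a point or a joint stands for the part that bears it (a point fixed in the world has none). Each returns a list of dicts, best first, with "p" (0 to 1); they miss things now and then, are a little off and sometimes report something else, mostly with a low value. They report only what shows in the picture. A call takes as long as a camera call. They do not tell look-alikes from the thing itself.
- arm.boxes_of(camera, thing): "position" ([x, y, z] in m, in world coordinates, good to about 4 mm: the middle of the surface that is visible of it).
- arm.spot_point(camera, thing): "position" ([x, y, z] in m, in world coordinates, good to about 4 mm: a listed point, or the origin of a listed thing).
The state is a dict: "time": time; "q": joint angles; "qvel": joint speeds; "joint_efforts": joint torques, N m; "tcp_pos": TCP position; "tool_rot": TCP orientation; "wrist_force": force on the tool from outside, world axes, zero at the start; "wrist_torque": the same for the moment, N m; "grip_width": finger opening in m.
Only numpy, scipy, OpenCV 4.12 (cv2) and the standard library are available. Lean on these libraries where they do the work, as an engineer would, in place of code of your own. Each camera call takes 0.05 s, during which the arm holds its last target.

TASK

One of the three sachet tins leaning in the slanted wire rack was put in upside-down, resting on its loose lid with its plain bottom showing. Take it out pinched between lid and bottom so that the lid stays shut, turn it over, and set it gently back in its bay (do not drop it in) so that it leans on its bottom with the lid on top, like its two neighbours. Leave the other two tins where they are.

Things in the scene. Friction and masses are not known exactly. Their poses are not given: they have to be found in the camera images.
- tin_center (a point): centre of the upside-down tin: flat rectangular metal tin, 116 mm long (its y axis, along the rack), 95 mm high along the tines (its x axis), 48 mm thick over shut lid (its z axis points from the bottom out through the lid). Bottom and lid are flat and parallel. 0.24 to 0.37 kg with filling and lid. Starts in bay1 or bay2, lid face down on the tines; either end may be up at the end
- lid_ref (a point): reference point of that tin's loose slip lid (2.5 mm plate, 13.5 mm skirt, flush with the tin's sides, 45 g), held by nothing but its loose fit; with the lid shut this point coincides with tin_center and has the same axes
- rack: black wire rack fixed to the counter, 430 mm long along its y axis (roughly away from the robot), three bays in a row. Origin on the counter, 30 mm below the line where seat and tines meet. The tines rise 84 mm from that line, leaning 30 degrees from vertical to the rack's -x (robot's left); the 58 mm deep seat is square to them and rises to +x. A tin stands on the seat and lies back on the tines
- bay1 (a point): where the centre of a seated tin lies in the middle bay (rack y = 0), 83 mm above the counter and 3 mm to -x of the rack's origin; axes as the rack's. The middle 78 mm of a bay has no tine, so a finger can reach behind the tin; low dividers (17 mm) on the seat leave about 10 mm play at each end of a tin
- bay2 (a point): the same for the bay nearest the robot (rack y = -140 mm)
- neighbour_a_center (a point): centre of another tin of the same size and look, loose, in bay1 or bay2, which leans the right way: bottom on the tines, its z axis (out through the lid, which bears a blank paper label with two brown bands) pointing up and to the robot's right
- neighbour_b_center (a point): centre of the third tin, in the bay farthest from the robot (rack y = +140 mm), the same as neighbour_a
Mind the look-alikes: they are no part of the job. Of the things that look like the part that bears lid_ref, the middle-sized one is meant. What is shaped like the part that bears tin_center but red is not meant.

How it is judged:
On the way:
1. the tin is lifted out of the rack (centre over 120 mm above the counter) pinched between lid and bottom, the fingers pressing on both (height (world z) of tin_center above 0.12 m and contact force between the fingers and tin above 1 N and contact force between the fingers and tin_lid above 1 N), for 0.2 s.
At the end, for the whole second after the job is handed in: The tin is back in its bay, at rest: its centre within 15 mm of the bay's tin centre, lid side up with its z axis 60 degrees from vertical (within 7 degrees), its long side along the rack within 10 degrees, and the lid shut (within 6 mm and 6 degrees of its closed place) ((distance between tin_center and bay1 below 0.015 m or distance between tin_center and bay2 below 0.015 m) and angle between tin_center's own z axis and vertical between 0.92 and 1.17 rad and angle between the y axis of tin_center and the y axis of rack, either way round below 0.17 rad and distance between lid_ref and tin_center below 0.006 m and angle between the z axis of lid_ref and the z axis of tin_center, either way round below 0.1 rad and linear speed of tin below 0.02 m/s); the robot touches nothing.
It fails at once if the lid comes open or off (more than 10 mm from its closed place) (distance between lid_ref and tin_center above 0.01 m).
It fails at once if the tin is dropped (falls faster than 0.45 m/s, a fall of about 10 mm, with no finger on it) (linear speed of tin above 0.45 m/s and contact force between the fingers and tin below 0.05 N).
It fails at once if one of the other two tins is moved by more than 20 mm (distance of any of neighbour_a_center, neighbour_b_center from where it was at the start of the episode above 0.02 m).
It also fails if it takes over 42 s, if anything falls off the work surface, if the arm or the gripper's body presses on something with over 40 N, if the wrist force passes 120 N, or if a joint passes its speed limit or range.

## Working session

There is one attempt and no reset: what is moved stays moved. The work goes in short steps, Python scripts to look and compute and a tool call to move; the robot and the scene stay as the last step left them, time stands still between calls to the robot, and variables do not carry over. Pictures are saved under pics/ and viewed, and the job is handed in when it is done.

Besides the shell and the picture viewer there is one more tool, called after "Request:" by a JSON object that holds its "method" and its "body". carry_out: Moves the arm, as the interface text tells. Shifts and turns lie within -1 to 1; 1 stands for 0.04 m of shift or 10 degrees of turn. Its arguments: {"type":"object","properties":{"increments":{"type":"string"},"force":{"type":"number"}},"required":["increments"]}

```bash
mkdir -p pics; ls
python3 - <<'E'
from bench import arm
import cv2,numpy as np
s=arm.read_state(); print(s)
for n in ("scene","top"):
    im=arm.get_image(n); cv2.imwrite(f"pics/{n}0.png",im)
    print(n,arm.camera_params(n))
print(arm.camera_params("wrist"), arm.tcp_to_grasp)
for n in ("scene","top"):
  for t in ("tin_center","lid_ref","rack","bay1","bay2","neighbour_a_center"):
    for d in arm.spot_point(n,t): print(n,t,np.round(d['position'],3),round(d['p'],2))
print(arm.read_state()['time'])
E
```

```text
pics
{'time': 0.0, 'q': array([-1.31546597,  0.41799251, -0.01032184,  1.61415344,  0.00473767,
        1.11071507, -0.05300108]), 'qvel': array([-2.52333829e-04, -2.37904901e-04, -6.72179467e-05,  1.47862631e-03,
       -3.77066425e-05,  1.72317146e-04,  7.70689786e-04]), 'joint_efforts': array([-8.12419567e-04, -8.64471102e+01,  6.78300038e-01, -4.34908068e+01,
        1.91152375e-02,  7.37237104e-03, -7.02250972e-06]), 'tcp_pos': array([0.18270949, 0.59730709, 0.20655737]), 'tool_rot': array([ 0.23196559,  1.5582811 , -0.23392492]), 'wrist_force': array([-0.43372048,  0.03275439, -0.12447012]), 'wrist_torque': array([ 0.00863681, -0.01168515,  0.05410997]), 'grip_width': 0.08533011641309902}
scene {'vfov': 51.053727353062115, 'cx': 321.3564195069867, 'cy': 242.0655018210085, 'dist_coeffs': array([-0.10200866,  0.        ,  0.        ,  0.        ,  0.        ]), 'position': array([ 1.02051151, -0.01831359,  0.95776504]), 'orientation': array([-2.03869832, -1.76396468,  0.48497182])}
top {'vfov': 45.448192688751696, 'cx': 331.7342753349726, 'cy': 233.99998411724178, 'dist_coeffs': 
[... 571 characters left out ...]
0e-04,  9.51693326e-01,  3.07049222e-01,
        -7.79074657e-02],
       [ 0.00000000e+00,  0.00000000e+00,  0.00000000e+00,
         1.00000000e+00]])} 0.0187
scene tin_center [0.466 0.002 0.084] 0.94
scene tin_center [0.195 0.296 0.02 ] 0.79
scene lid_ref [ 0.298 -0.199  0.03 ] 0.78
scene lid_ref [ 0.595 -0.162  0.019] 0.77
scene rack [0.591 0.071 0.004] 0.69
scene bay1 [0.592 0.072 0.001] 0.19
scene bay2 [0.592 0.072 0.001] 0.19
scene neighbour_a_center [0.588 0.074 0.084] 0.59
top tin_center [ 0.468 -0.     0.08 ] 0.85
top tin_center [0.194 0.295 0.016] 0.6
top lid_ref [ 0.298 -0.198  0.032] 0.95
top lid_ref [ 0.603 -0.166  0.018] 0.95
top neighbour_a_center [0.588 0.07  0.085] 0.93
0.7
```

View pics/scene0.png

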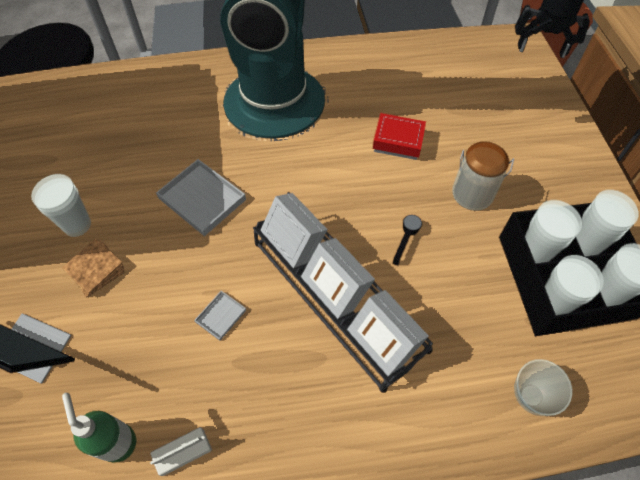

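View pics/top0.png

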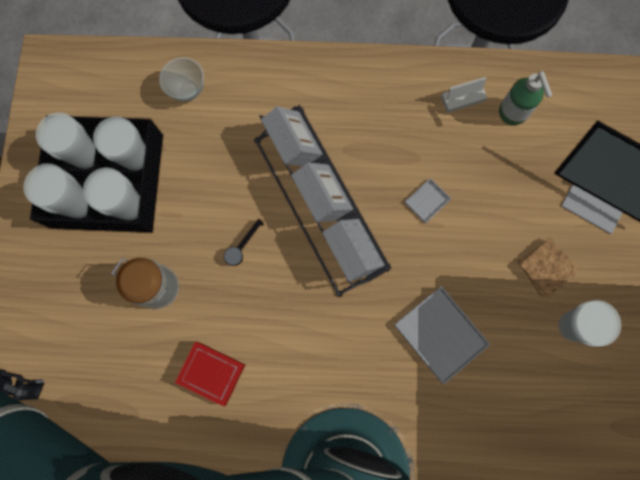

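```bash
cat > h.py <<'E'
from bench import arm
import cv2,numpy as np
from scipy.spatial.transform import Rotation as R
def K(p):
    f=240/np.tan(np.radians(p['vfov'])/2); return np.array([[f,0,p['cx']],[0,f,p['cy']],[0,0,1]])
def cam(n,s=None):
    p=arm.camera_params(n)
    if n=='wrist':
        T=np.eye(4);T[:3,:3]=R.from_rotvec(s['tool_rot']).as_matrix();T[:3,3]=s['tcp_pos'];T=T@p['tool_from_camera']
    else:
        T=np.eye(4);T[:3,:3]=R.from_rotvec(p['orientation']).as_matrix();T[:3,3]=p['position']
    return K(p),p['dist_coeffs'],T
def proj(c,X):
    k,d,T=c;Ti=np.linalg.inv(T)
    return cv2.projectPoints(np.atleast_2d(X).astype(float),cv2.Rodrigues(Ti[:3,:3])[0],Ti[:3,3],k,d)[0][:,0]
def ray(c,uv,z):
    k,d,T=c;n=cv2.undistortPoints(np.array([[uv]],float),k,d)[0,0]
    v=T[:3,:3]@np.array([n[0],n[1],1]);o=T[:3,3];return o+v*(z-o[2])/v[2]
def yaw(s):
    m=R.from_rotvec(s['tool_rot']).as_matrix();return m
E
python3 - <<'E'
from h import *
s=arm.read_state();print(np.round(R.from_rotvec(s['tool_rot']).as_matrix(),3))
c=cam('scene');t=cam('top')
for n,uv,z in (('mug',(487,155),.1),('cup',(555,215),.13),('cup2',(610,210),.13)):print(n,ray(c,uv,z))
# rack geometry test: tin model at rack pose guess
def edges(im,c,o,th,col):
    pass
yv=np.array([np.cos(th:=np.radians(30.5)),np.sin(th),0]);xv=np.array([yv[1],-yv[0],0]);z=np.array([0,0,1.])
u=np.cos(np.pi/6)*z-np.sin(np.pi/6)*xv   # along tines
n=np.cos(np.pi/6)*xv+np.sin(np.pi/6)*z
for nm,cc in(('scene',c),('top',t)):
    im=cv2.imread(f'pics/{nm}0.png')
    o=np.array([.5905,.0715,0])
    for k in(-1,0,1):
        ce=o+yv*.14*k+z*.083-xv*.003
        for a in(-1,1):
            P=[ce+u*.0475*i+yv*.058*j+n*.024*a for i,j in((1,1),(1,-1),(-1,-1),(-1,1))]
            cv2.polylines(im,[np.round(proj(cc,P)*8).astype(int)],True,(0,255,0) if a>0 else(0,0,255),1,cv2.LINE_AA,3)
    p=np.round(proj(cc,[o+z*.083])[0]).astype(int)
    cr=im[p[1]-110:p[1]+110,p[0]-110:p[0]+110];cv2.imwrite(f'pics/{nm}_fit.png',cv2.resize(cr,None,fx=2.7,fy=2.7,interpolation=cv2.INTER_CUBIC))
E
```

```text
[[ 0.     0.292  0.956]
 [-0.     0.956 -0.292]
 [-1.    -0.     0.   ]]
mug [0.3449196  0.45522596 0.1       ]
cup [0.53923274 0.5293016  0.13      ]
cup2 [0.54381705 0.65345842 0.13      ]
```

View pics/scene_fit.png

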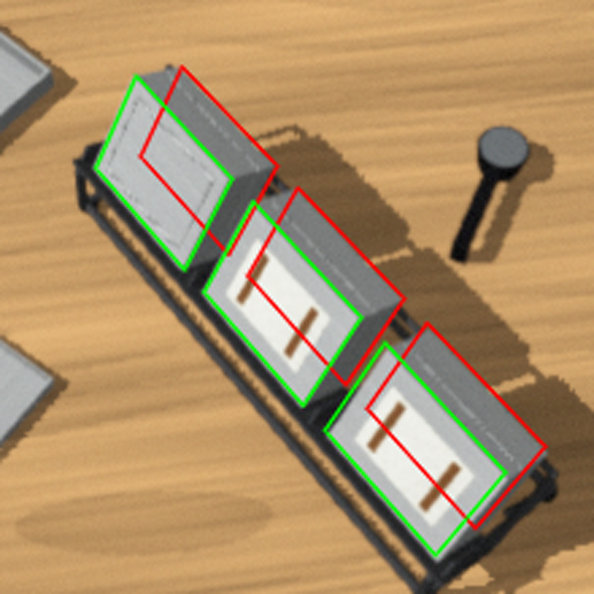

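View pics/top_fit.png

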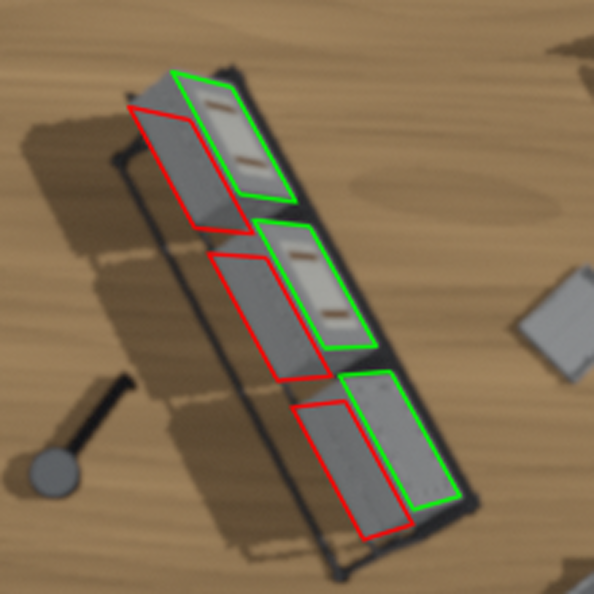

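Candidates: plain grey tin leaning in the nearest bay, scene (291,230) / top (353,250). The rack's other two tins, at scene (335,278) and (387,332), carry labels, so they are neighbours. The red tin at (400,135) and the flat loose lids at (201,196) and (221,316) are look-alikes. The crop shows the nearest-bay tin (bay2) has the plain bottom with only a stamped outline, so that's the one. The model outlines fit all three tins to about 2 mm.

Request:
{"method": "carry_out", "body": {"increments": "0 0.2 -0.2 0.7 0; 0 0.5 -1 0.7 0.32; 0 0.5 -1 0.6 0.32; 0 0.5 -1 0 0.32; 0 0.5 -1 0 0.32; 0 0.5 -1 0 0.32; 0 0.5 -1 0 0.32; 0 0.5 -1 0 0.32; 0 0.5 -1 0 0.32; 0 0.5 -1 0 0.32; 0 0.5 -1 0 0.32; 0 0.5 -1 0 0.32", "force": 50}}

```text
time: 2.2
tcp_pos: [0.4113, 0.1483, 0.2874]
tool_rot: [-0.25, 1.556, 0.251]
wrist_force: [0.3, 0.2, 0.8]
grip_width: 0.0851
```

Request:
{"method": "carry_out", "body": {"increments": "0 0.5 -1 0 0.32; 0 0.5 -1 0 0.32; 0 0.4 -1 0 0.32; 0 0 -0.7 0 0.27; 0 0 0 0 0; 0 0 0 0 0"}}

```text
time: 2.95
tcp_pos: [0.4668, 0.0023, 0.2872]
tool_rot: [-0.417, 1.53, 0.417]
wrist_force: [-0.6, 0.7, -0.4]
grip_width: 0.0852
```

Run:
```python
from h import *
s=arm.read_state();im=arm.get_image('wrist');cv2.imwrite('pics/w1.png',im)
np.save('s1.npy',np.r_[s['tcp_pos'],s['tool_rot']]);print(s['time'],s['tcp_pos'],np.round(s['q'],2),np.round(R.from_rotvec(s['tool_rot']).as_matrix(),3),s['wrist_force'])
c=cam('wrist',s)
yv=np.array([np.cos(th:=np.radians(30.5)),np.sin(th),0]);xv=np.array([yv[1],-yv[0],0]);z=np.array([0,0,1.])
u=np.cos(np.pi/6)*z-np.sin(np.pi/6)*xv;n=np.cos(np.pi/6)*xv+np.sin(np.pi/6)*z
o=np.array([.5905,.0715,0])
for k in(-1,0):
    ce=o+yv*.14*k+z*.083-xv*.003
    for a in(-1,1):
        P=[ce+u*.0475*i+yv*.058*j+n*.024*a for i,j in((1,1),(1,-1),(-1,-1),(-1,1))]
        cv2.polylines(im,[np.round(proj(c,P)*8).astype(int)],True,(0,255,0) if a>0 else(0,0,255),1,cv2.LINE_AA,3)
cv2.imwrite('pics/w1f.png',im)
```

```text
2.95 [0.46676206 0.00226756 0.2872261 ] [-0.56  0.05  0.51  1.9  -0.03  1.2   2.06] [[ 0.    -0.507  0.862]
 [ 0.     0.862  0.507]
 [-1.     0.     0.   ]] [-0.6267544   0.71437242 -0.44246173]
```

View pics/w1f.png

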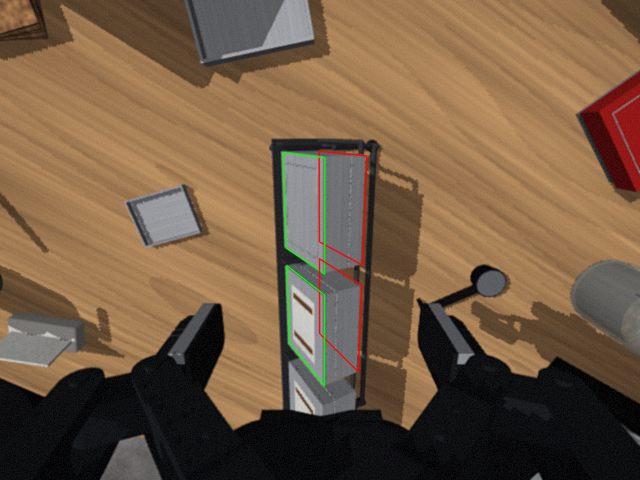

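```bash
python3 -c "
import cv2
a=cv2.imread('pics/w1.png')[130:400,250:400];b=cv2.imread('pics/w1f.png')[130:400,250:400]
import numpy as np
cv2.imwrite('pics/w1z.png',cv2.resize(np.hstack([a,b]),None,fx=2.2,fy=2.2,interpolation=cv2.INTER_CUBIC))"
```

```text
(no output)
```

View pics/w1z.png

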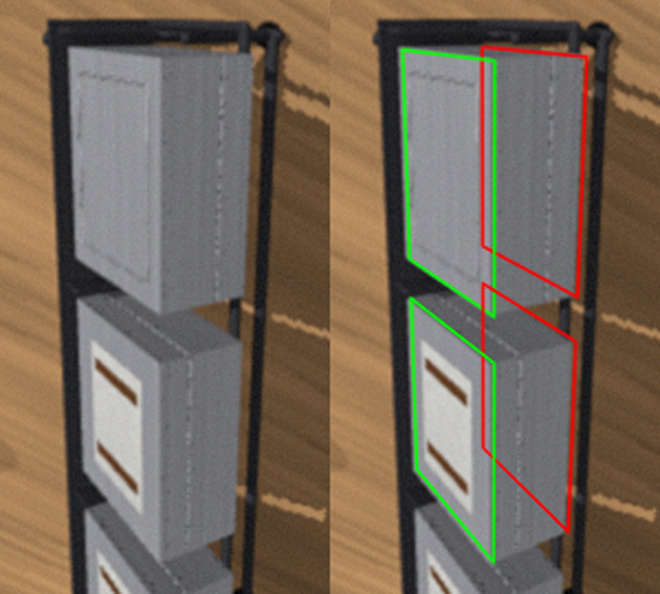

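Run:
```python
from h import *
v=np.load('s1.npy');s=dict(tcp_pos=v[:3],tool_rot=v[3:]);c=cam('wrist',s);M=R.from_rotvec(v[3:]).as_matrix()
im=cv2.imread('pics/w1.png')
for dx,col in((0,(0,255,0)),(-.013,(0,0,255)),(-.0187,(255,0,0))):
  for sy in(-1,1):
    for w in(.0425,.057):
      P=proj(c,[v[:3]+M@np.array([dx,sy*w,zz]) for zz in(-.011,.011)])
      cv2.line(im,*[tuple(map(int,np.round(p))) for p in P],col,1)
cv2.imwrite('pics/w1t.png',cv2.resize(im[270:400,150:500],None,fx=2.2,fy=2.2,interpolation=cv2.INTER_CUBIC))
```

```text
(no output)
```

View pics/w1t.png

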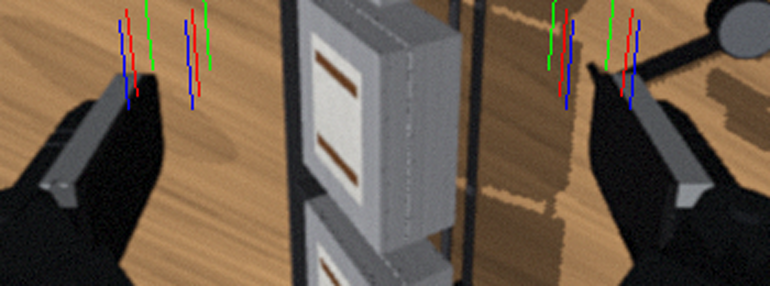

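Request:
{"method": "carry_out", "body": {"increments": "110 0 0 0 0; 110 0 0 0 0; 110 0 0 0 0; 110 0 0 0 0; 110 0 0 0 0; 110 0 0 0 0"}}

```text
time: 3.75
tcp_pos: [0.4668, 0.0016, 0.2872]
tool_rot: [-0.417, 1.53, 0.417]
wrist_force: [0.0, -0.3, 0.3]
grip_width: 0.0485
```

Run:
```python
from h import *
s=arm.read_state();c=cam('wrist',s);M=R.from_rotvec(s['tool_rot']).as_matrix();v=s['tcp_pos'];w0=s['grip_width'];print(w0)
im=arm.get_image('wrist')
im0=cv2.imread('pics/w1.png')
def dr(im,w0):
 for dx,col in((0,(0,255,0)),(-.013,(0,0,255)),(-.04,(255,0,0))):
  for sy in(-1,1):
      P=proj(c,[v+M@np.array([dx,sy*w,zz]) for w,zz in((w0/2,-.011),(w0/2,.011),(w0/2+.0145,.011),(w0/2+.0145,-.011))])
      cv2.polylines(im,[np.round(P).astype(int)],True,col,1)
 return im
a=dr(im,w0)[250:480,150:490];b=dr(im0,.085)[250:480,150:490]
cv2.imwrite('pics/w2t.png',cv2.resize(np.hstack([a,b])[:,:],None,fx=1.17,fy=1.17))
cv2.imwrite('pics/w2a.png',cv2.resize(a,None,fx=2.3,fy=2.3,interpolation=cv2.INTER_CUBIC))
```

```text
0.04848274172234735
```

View pics/w2t.png

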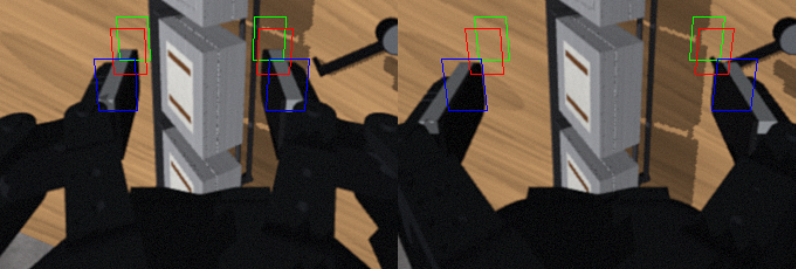

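View pics/w2a.png

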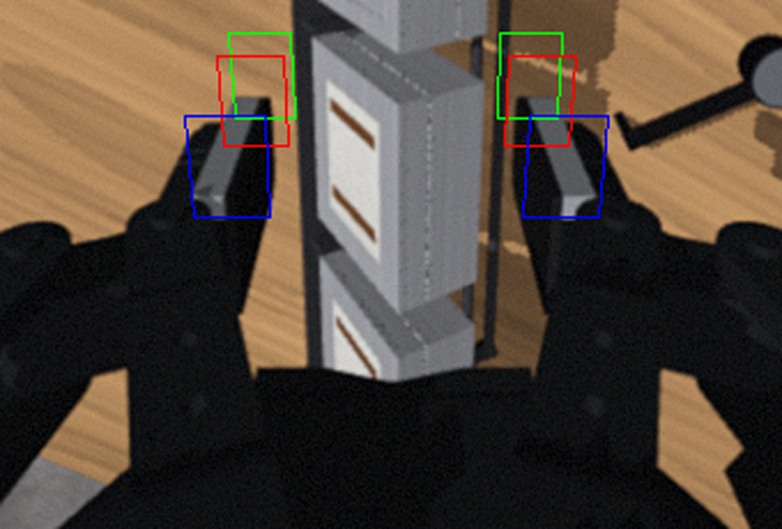

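Run:
```python
from h import *
s=arm.read_state();M=R.from_rotvec(s['tool_rot']).as_matrix();v=s['tcp_pos'];w0=s['grip_width']
c=cam('scene');im=arm.get_image('scene')
cv2.imwrite('pics/sc2.png',im)
b=im.copy()
for dx,col in((0,(0,255,0)),(-.03,(0,0,255))):
  for sy in(-1,1):
      P=proj(c,[v+M@np.array([dx,sy*w,zz]) for w,zz in((w0/2,-.011),(w0/2,.011),(w0/2+.0145,.011),(w0/2+.0145,-.011))])
      cv2.polylines(b,[np.round(P).astype(int)],True,col,1)
p=np.round(proj(c,[v])[0]).astype(int);print(p)
y0=max(0,p[1]-110);x0=max(0,p[0]-80)
cv2.imwrite('pics/sc2z.png',cv2.resize(np.hstack([im[y0:y0+170,x0:x0+130],b[y0:y0+170,x0:x0+130]]),None,fx=3,fy=3,interpolation=cv2.INTER_CUBIC))
```

```text
[287 165]
```

View pics/sc2z.png

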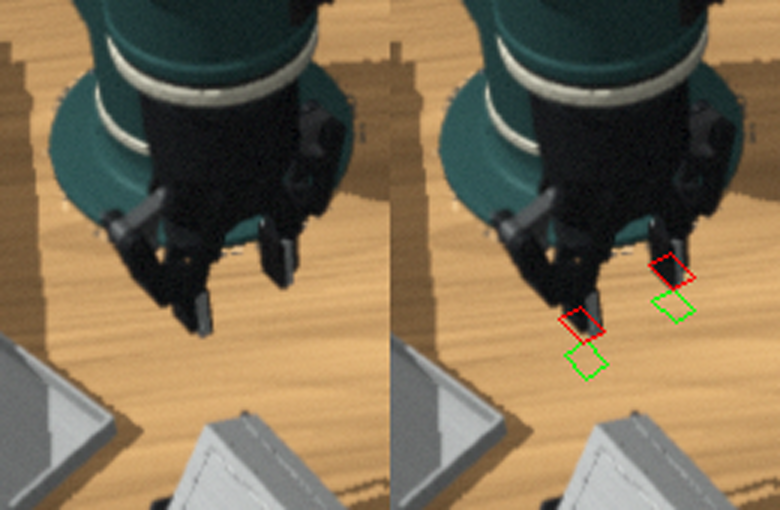

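Request:
{"method": "carry_out", "body": {"increments": "0 -0.12 0.2 0 0; 0 0 0 -0.4 0; 0 0 0 -0.6 0; 0 0 0 -0.8 0; 0 0 0 -0.8 0; 0 0 0 -0.8 0; 0 0 0 -0.6 0; 0 0 0 -0.4 0; 0 0 0 -0.2 0; 0 0 0 -0.1 0; 0 0 0 0 0"}}

```text
time: 5.22
tcp_pos: [0.4622, 0.0097, 0.0994]
tool_rot: [-0.417, 1.53, 0.417]
wrist_force: [-0.2, -0.3, 0.7]
grip_width: 0.0854
```

```bash
cat > look.py <<'E'
from h import *
import sys
tag=sys.argv[1]
s=arm.read_state();print(s['time'],s['tcp_pos'],s['grip_width'],np.round(s['wrist_force'],1),np.round(s['wrist_torque'],2),np.round(s['q'][[4,5,6]],2))
a=arm.get_image('scene');b=arm.get_image('top');w=arm.get_image('wrist')
A=cv2.resize(a[130:290,210:370],(400,400),interpolation=cv2.INTER_CUBIC);B=cv2.resize(b[170:330,280:440],(400,400),interpolation=cv2.INTER_CUBIC)
cv2.imwrite(f'pics/{tag}.png',np.hstack([A,B]));cv2.imwrite(f'pics/{tag}w.png',w)
E
python3 look.py d1
```

```text
5.225 [0.46218777 0.00966349 0.09940975] 0.08537263688655461 [-0.2 -0.3  0.7] [-0.06 -0.02 -0.03] [-0.2   0.76  2.2 ]
```

View pics/d1.png

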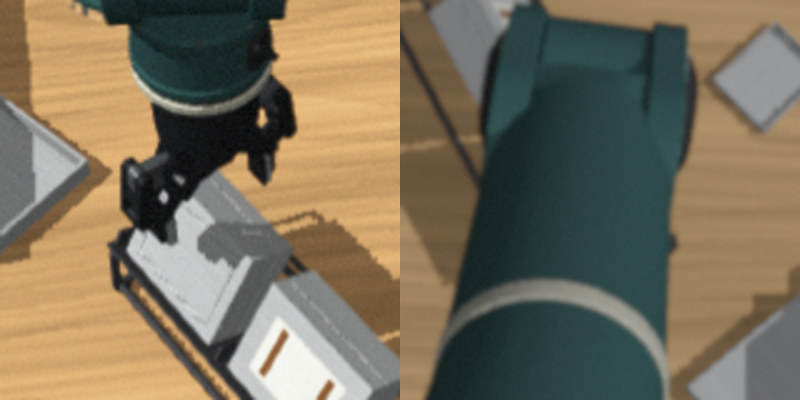

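View pics/d1w.png

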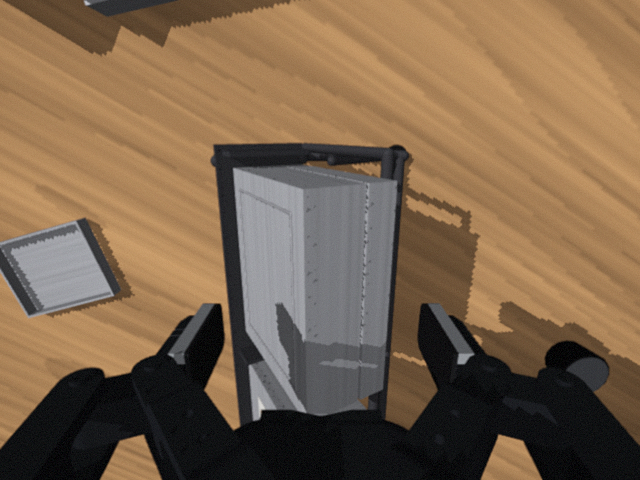

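Request:
{"method": "carry_out", "body": {"increments": "0 0 0 -0.2 0; 0 0 0 -0.2 0; 0 0 0 -0.2 0; 0 0 0 0 0"}}

```text
time: 5.88
tcp_pos: [0.4615, 0.0095, 0.0744]
tool_rot: [-0.417, 1.532, 0.417]
wrist_force: [0.3, 0.3, 0.5]
grip_width: 0.0852
```

Request:
{"method": "carry_out", "body": {"increments": "0 0 0 -0.15 0; 0 0 0 0 0"}}

```text
time: 6.12
tcp_pos: [0.4618, 0.0096, 0.0689]
tool_rot: [-0.417, 1.531, 0.417]
wrist_force: [0.5, -0.6, 0.4]
grip_width: 0.0854
```

```bash
python3 look.py d2
```

```text
6.125 [0.46180943 0.00962312 0.06885024] 0.08543925705487466 [ 0.5 -0.6  0.4] [ 0.1  -0.01  0.01] [-0.24  0.7   2.24]
```

View pics/d2.png

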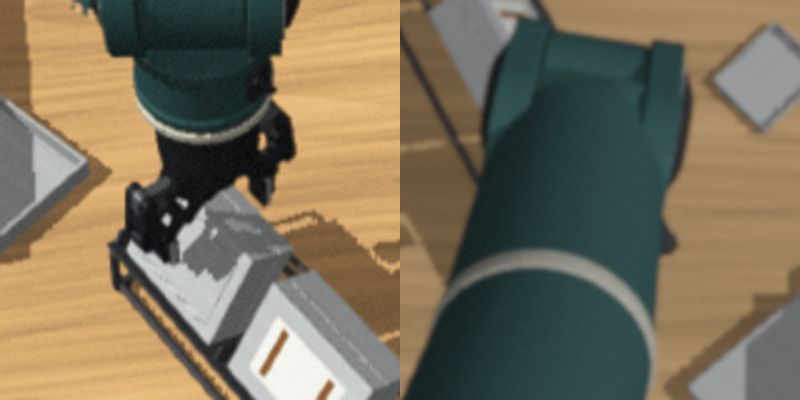

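View pics/d2w.png

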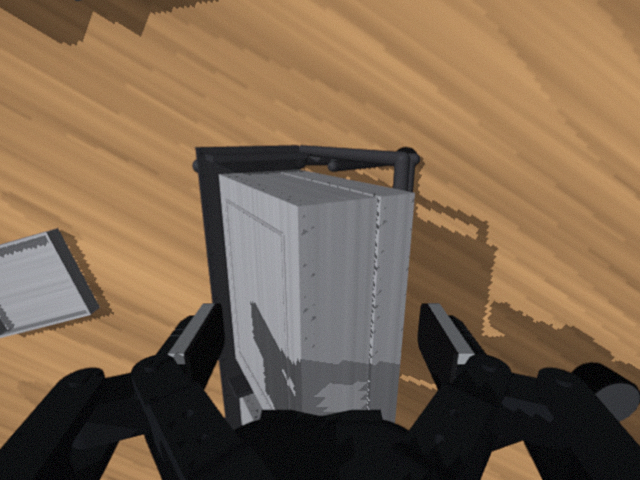

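Request:
{"method": "carry_out", "body": {"increments": "48 0 0 0 0; 48 0 0 0 0; 48 0 0 0 0; 48 0 0 0 0", "force": 20}}

```text
time: 6.78
tcp_pos: [0.462, 0.0097, 0.0692]
tool_rot: [-0.417, 1.53, 0.417]
wrist_force: [-0.0, 0.2, 0.3]
grip_width: 0.0695
```

```bash
python3 look.py d3
```

```text
6.775 [0.4619755  0.00965218 0.06917155] 0.06951584459998199 [-0.   0.2  0.3] [ 0.01  0.02 -0.01] [-0.24  0.7   2.24]
```

View pics/d3w.png

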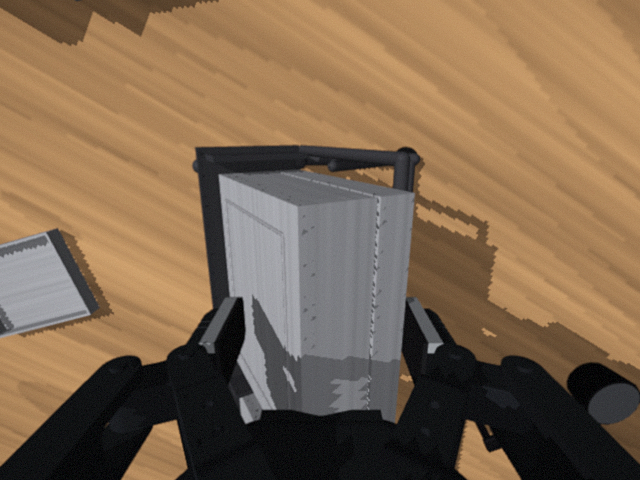

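Closing to 69.5 mm met no contact. So the real fingertips sit about 30 mm behind the reported TCP, as the pictures show, and I'll plan with that. The wrist picture shows the lid-side finger right beside the tin's upper edge at about (405,310). Next I push the tin upright with that finger.

Request:
{"method": "carry_out", "body": {"increments": "48 0 0 -0.07 0; 50 0.03 -0.055 0.04 0; 53 0.03 -0.055 0.05 0; 57 0.03 -0.055 0.05 0; 61 0.03 -0.055 0.05 0; 65 0.03 -0.055 0.05 0; 65 0 0 0 0", "force": 20}}

```text
time: 7.8
tcp_pos: [0.4682, -0.0014, 0.0762]
tool_rot: [-0.417, 1.53, 0.417]
wrist_force: [-1.4, 3.6, 2.8]
grip_width: 0.0639
```

```bash
python3 look.py d4
```

```text
7.8 [ 0.4681622  -0.00140815  0.07619842] 0.06387496230907341 [-1.4  3.6  2.8] [ 0.57  0.25 -0.03] [-0.23  0.72  2.26]
```

View pics/d4w.png

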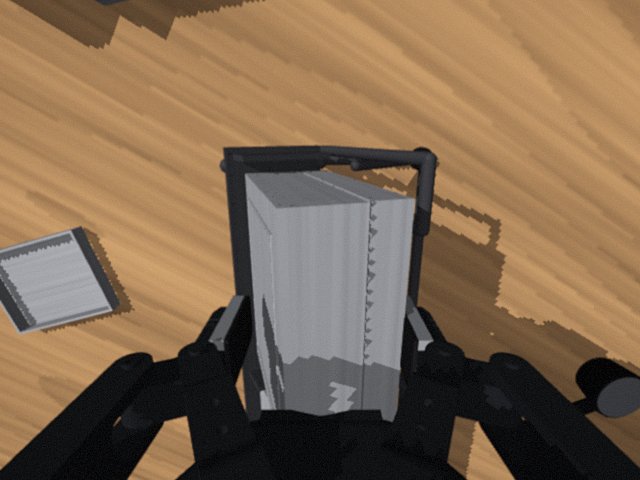

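View pics/d4.png

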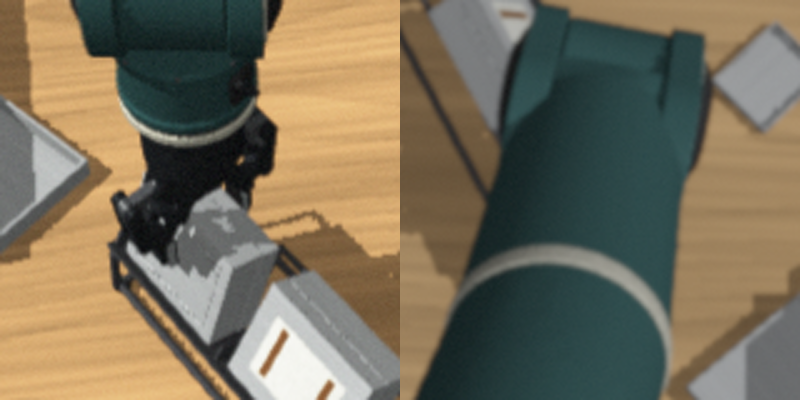

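Request:
{"method": "carry_out", "body": {"increments": "72 0.03 -0.055 0.04 0; 79 0.03 -0.055 0.03 0; 86 0.03 -0.055 0.02 0; 93 0.03 -0.055 0.02 0; 98 0.01 -0.02 0 0; 98 0 0 0 0", "force": 20}}

```text
time: 8.7
tcp_pos: [0.4732, -0.011, 0.0803]
tool_rot: [-0.417, 1.53, 0.417]
wrist_force: [-0.9, 1.7, 0.5]
grip_width: 0.0527
```

```bash
python3 look.py d5
```

```text
8.7 [ 0.47317182 -0.01104543  0.0803113 ] 0.0527208554999222 [-0.9  1.7  0.5] [0.09 0.04 0.02] [-0.23  0.73  2.28]
```

View pics/d5w.png

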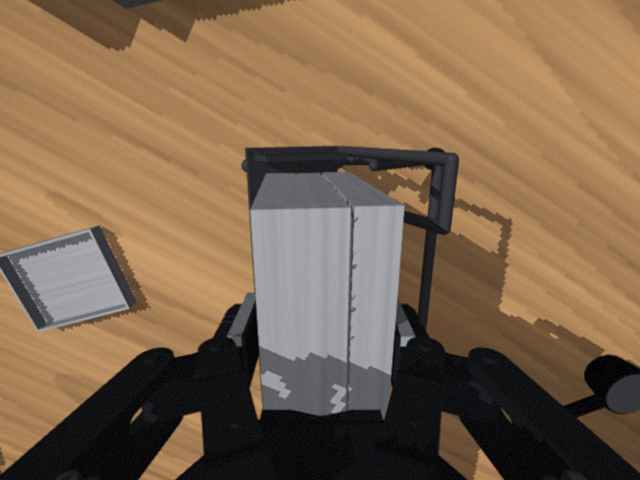

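View pics/d5.png

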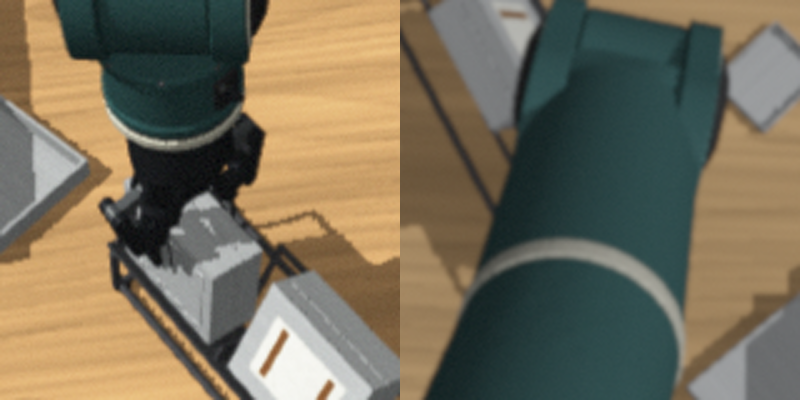

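Request:
{"method": "carry_out", "body": {"increments": "125 0 0 0 0; 160 0 0 0 0; 200 0 0 0 0; 200 0 0 0 0; 200 0 0 0 0", "force": 50}}

```text
time: 9.48
tcp_pos: [0.4734, -0.0109, 0.0807]
tool_rot: [-0.417, 1.53, 0.417]
wrist_force: [-3.0, 0.4, 8.6]
grip_width: 0.0494
```

Request:
{"method": "carry_out", "body": {"increments": "200 0 0 0.1 0; 200 0 0 0.2 0; 200 0 0 0.2 0; 200 0 0 0.3 0; 200 0 0 0.3 0; 200 0 0 0.3 0; 200 0 0 0.3 0; 200 0 0 0.1 0; 200 0 0 0 0"}}

```text
time: 10.6
tcp_pos: [0.4732, -0.0109, 0.1525]
tool_rot: [-0.417, 1.53, 0.417]
wrist_force: [0.3, 0.5, -2.4]
grip_width: 0.0494
```

```bash
python3 look.py d6
```

```text
10.6 [ 0.47320873 -0.01088942  0.15249296] 0.049425231457750816 [ 0.3  0.5 -2.4] [ 0.1  -0.1   0.03] [-0.14  0.89  2.2 ]
```

View pics/d6w.png

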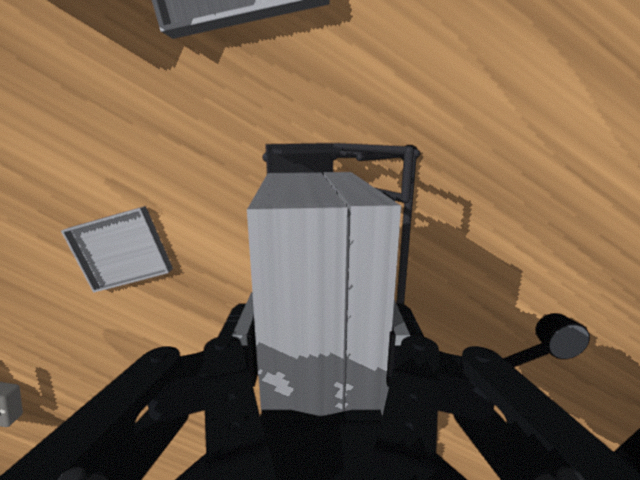

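View pics/d6.png

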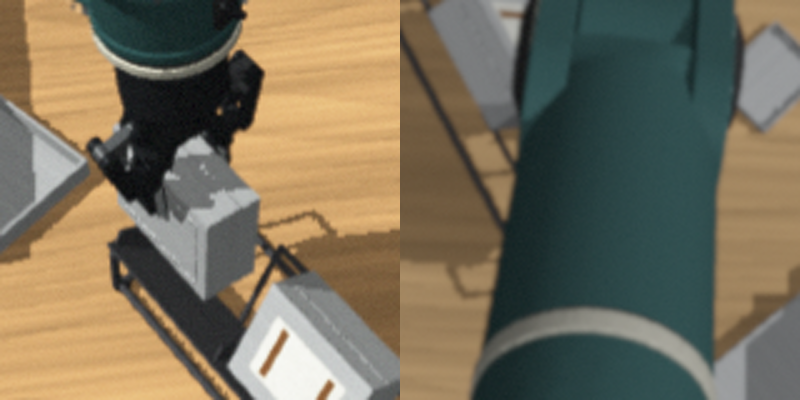

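Request:
{"method": "carry_out", "body": {"increments": "200 0 0 0.4 -0.4; 200 0 0 0.4 -0.8; 200 0 0 0.1 -0.9; 200 0 0 0 -0.9; 200 0 0 0 -0.9; 200 0 0 0 -0.9; 200 0 0 0 -0.9; 200 0 0 0 -0.9; 200 0 0 0 -0.9; 200 0 0 0 -0.9; 200 0 0 0 -0.9; 200 0 0 0 -0.9"}}

```text
time: 12.25
tcp_pos: [0.473, -0.011, 0.188]
tool_rot: [0.972, 1.343, -0.973]
wrist_force: [0.6, -0.2, -3.7]
grip_width: 0.0473
```

Request:
{"method": "carry_out", "body": {"increments": "200 0 0 0 -0.9; 200 0 0 0 -0.9; 200 0 0 0 -0.9; 200 0 0 0 -0.9; 200 0 0 0 -0.9; 200 0 0 0 -0.9; 200 0 0 0 -0.9; 200 0 0 0 -0.9; 200 0 0 0 -0.6; 200 0 0 0 0; 200 0 0 0 0"}}

```text
time: 13.62
tcp_pos: [0.4731, -0.0109, 0.1882]
tool_rot: [1.92, 0.526, -1.92]
wrist_force: [-0.3, -0.8, -3.2]
grip_width: 0.0472
```

```bash
python3 look.py d7; python3 -c "
from h import *
s=arm.read_state();print(np.round(R.from_rotvec(s['tool_rot']).as_matrix(),3),np.round(s['q'],2))"
```

```text
13.625 [ 0.47309375 -0.01092225  0.18822252] 0.04718278506614966 [-0.3 -0.8 -3.2] [ 0.   -0.06 -0.01] [-0.28  1.   -0.79]
[[-0.     0.508 -0.861]
 [ 0.    -0.861 -0.508]
 [-1.    -0.     0.   ]] [-0.93  0.27  1.04  2.02 -0.28  1.   -0.79]
```

View pics/d7w.png

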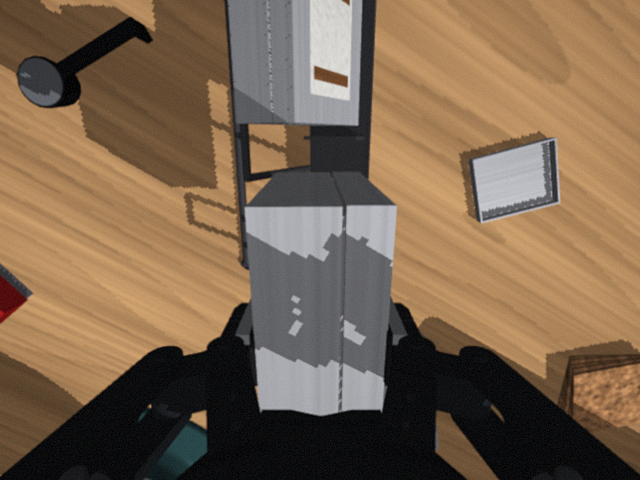

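View pics/d7.png

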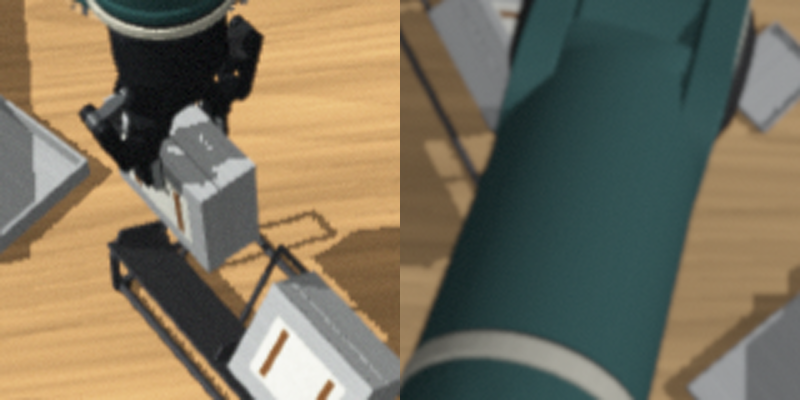

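Request:
{"method": "carry_out", "body": {"increments": "200 0.13 0.03 -0.2 0; 200 0 0 -0.4 0; 200 0 0 -0.5 0; 200 0 0 -0.5 0; 200 0 0 -0.4 0; 200 0 0 -0.2 0; 200 0 0 -0.1 0; 200 0 0 0 0"}}

```text
time: 14.78
tcp_pos: [0.4785, -0.0098, 0.0965]
tool_rot: [1.922, 0.524, -1.921]
wrist_force: [-0.9, 0.1, -3.2]
grip_width: 0.0476
```

```bash
python3 look.py d8
```

```text
14.775 [ 0.47850138 -0.00977654  0.09646294] 0.047600759787278145 [-0.9  0.1 -3.2] [-0.03 -0.01  0.04] [-0.47  0.82 -0.64]
```

View pics/d8w.png

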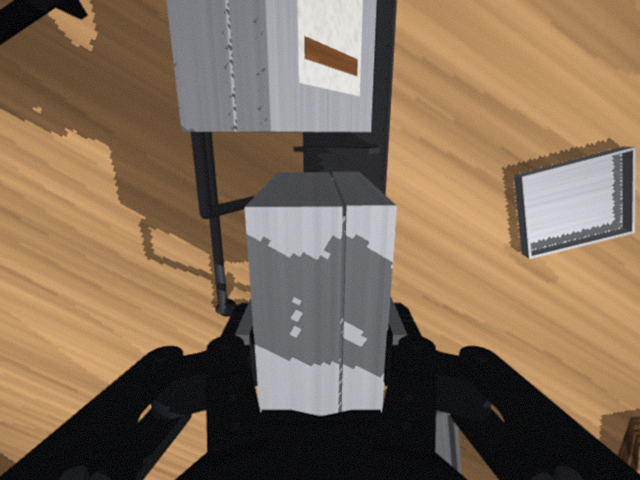

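View pics/d8.png

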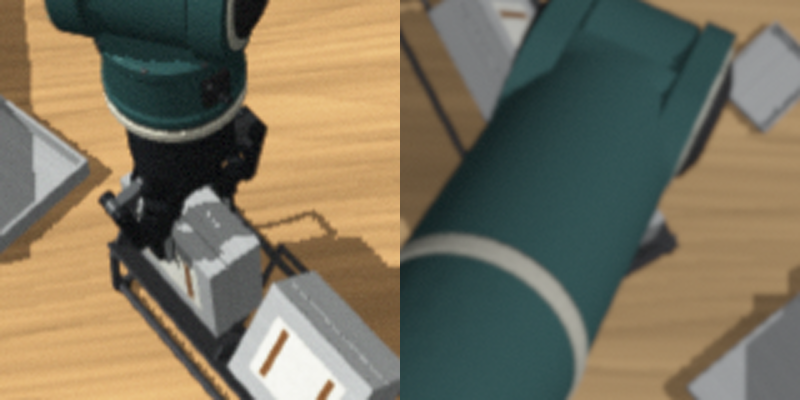

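Request:
{"method": "carry_out", "body": {"increments": "200 0 0 -0.08 0; 200 0 0 -0.06 0; 200 0 0 -0.06 0; 200 0 0 0 0"}}

```text
time: 15.42
tcp_pos: [0.4783, -0.0098, 0.0882]
tool_rot: [1.921, 0.524, -1.922]
wrist_force: [-1.5, 0.2, -2.0]
grip_width: 0.0474
```

Request:
{"method": "carry_out", "body": {"increments": "200 0 0 -0.05 0; 200 0 0 0 0"}}

```text
time: 15.68
tcp_pos: [0.4783, -0.0098, 0.0863]
tool_rot: [1.921, 0.524, -1.922]
wrist_force: [0.3, -1.8, -2.9]
grip_width: 0.0472
```

Request:
{"method": "carry_out", "body": {"increments": "200 0 0 -0.05 0; 200 0 0 0 0"}}

```text
time: 15.92
tcp_pos: [0.4784, -0.0098, 0.0843]
tool_rot: [1.921, 0.524, -1.922]
wrist_force: [0.3, -0.7, -3.6]
grip_width: 0.0474
```

Request:
{"method": "carry_out", "body": {"increments": "200 0 0 -0.05 0; 200 0 0 0 0"}}

```text
time: 16.18
tcp_pos: [0.4784, -0.0092, 0.0829]
tool_rot: [1.922, 0.526, -1.922]
wrist_force: [-7.6, 4.3, 20.3]
grip_width: 0.0473
```

Request:
{"method": "carry_out", "body": {"increments": "200 0 0 -0.04 0; 200 0 0 0 0"}}

```text
time: 16.42
tcp_pos: [0.4786, -0.0085, 0.0821]
tool_rot: [1.923, 0.528, -1.922]
wrist_force: [-17.8, 8.8, 49.7]
grip_width: 0.0474
```

Request:
{"method": "carry_out", "body": {"increments": "200 0 0 -0.04 0; 200 0 0 0 0"}}

```text
time: 16.68
tcp_pos: [0.479, -0.0083, 0.0812]
tool_rot: [1.924, 0.529, -1.921]
wrist_force: [-23.3, 12.0, 67.5]
grip_width: 0.0473
```

Request:
{"method": "carry_out", "body": {"increments": "200 0 0 0.06 0; 200 0 0 0.03 0; 200 0 0 0 0"}}

```text
time: 17.05
tcp_pos: [0.4784, -0.0098, 0.0827]
tool_rot: [1.921, 0.524, -1.922]
wrist_force: [0.2, 0.6, 0.2]
grip_width: 0.0477
```

```bash
python3 look.py d9
```

```text
17.05 [ 0.4783753  -0.00981524  0.08268374] 0.04765851773106176 [0.2 0.6 0.2] [ 0.14 -0.12  0.06] [-0.5   0.8  -0.61]
```

View pics/d9w.png

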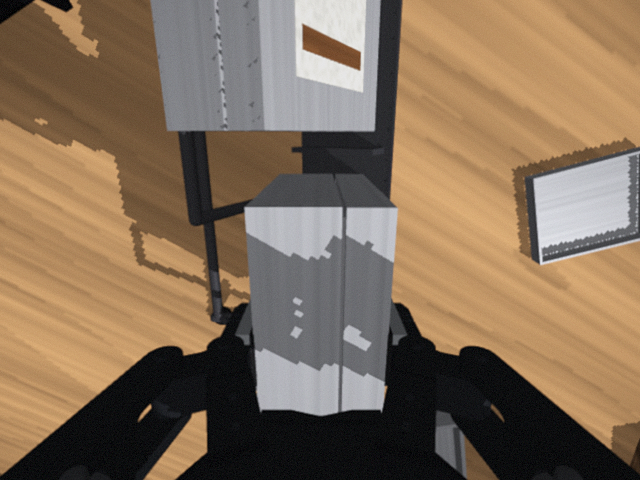

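View pics/d9.png

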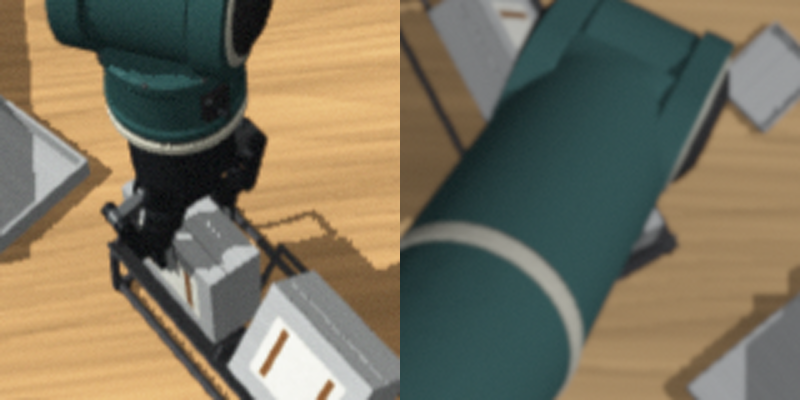

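Request:
{"method": "carry_out", "body": {"increments": "120 0 0 0 0; 110 0 0 0 0; 100 0 0 0 0; 98 0 0 0 0; 96 -0.03 0.055 0 0; 90 -0.03 0.055 0 0; 84 -0.03 0.055 -0.02 0; 78 -0.03 0.055 -0.02 0; 78 0 0 0 0", "force": 20}}

```text
time: 18.32
tcp_pos: [0.4734, -0.0007, 0.0811]
tool_rot: [1.921, 0.524, -1.922]
wrist_force: [-0.2, 2.0, -0.0]
grip_width: 0.0593
```

```bash
python3 look.py e1
```

```text
18.325 [ 0.47338301 -0.00065357  0.08105389] 0.05925699889921646 [-0.2  2.  -0. ] [ 0.3   0.2  -0.03] [-0.5   0.79 -0.63]
```

View pics/e1w.png

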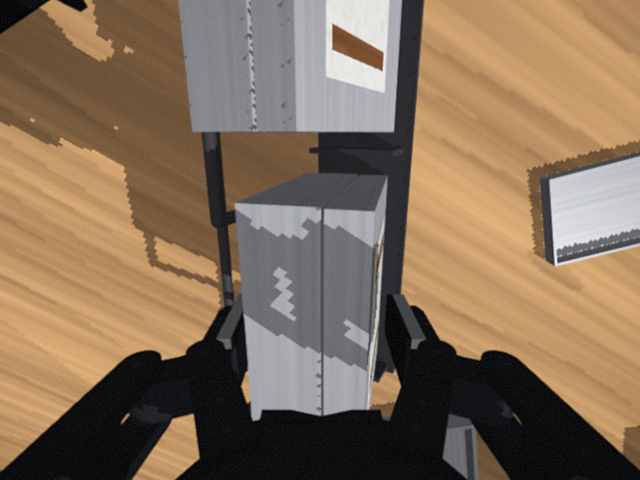

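View pics/e1.png

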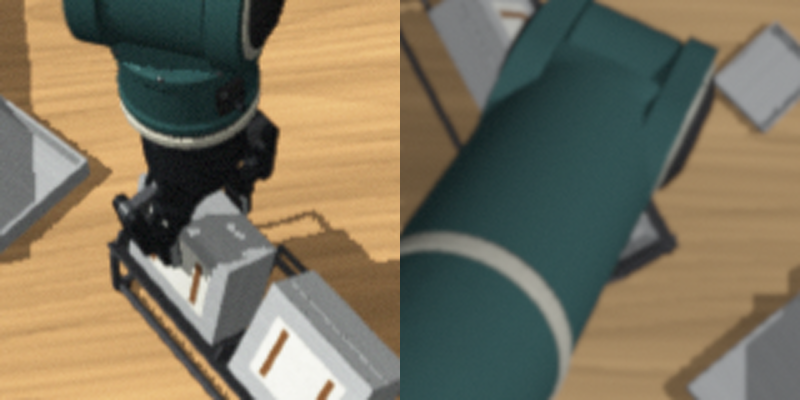

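Request:
{"method": "carry_out", "body": {"increments": "73 -0.03 0.055 -0.03 0; 68 -0.03 0.055 -0.04 0; 63 -0.03 0.055 -0.05 0; 58 -0.03 0.055 -0.06 0; 58 0 0 0 0"}}

```text
time: 19.1
tcp_pos: [0.4686, 0.0081, 0.0738]
tool_rot: [1.921, 0.524, -1.922]
wrist_force: [-2.1, 1.1, -0.8]
grip_width: 0.0657
```

```bash
python3 look.py e2
```

```text
19.1 [0.46858443 0.00809824 0.07375194] 0.06574263756568866 [-2.1  1.1 -0.8] [ 0.34  0.14 -0.  ] [-0.51  0.77 -0.64]
```

View pics/e2w.png

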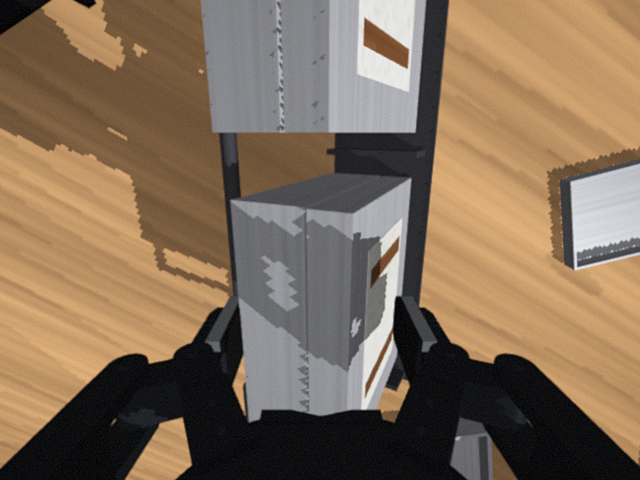

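Request:
{"method": "carry_out", "body": {"increments": "53 -0.03 0.055 -0.05 0; 48 -0.03 0.055 -0.05 0; 43 -0.03 0.055 -0.04 0; 38 -0.015 0.025 0 0; 38 0 0 0 0"}}

```text
time: 19.88
tcp_pos: [0.4646, 0.0155, 0.0684]
tool_rot: [1.922, 0.524, -1.921]
wrist_force: [-0.6, -0.0, 0.2]
grip_width: 0.0725
```

```bash
python3 look.py e3
```

```text
19.875 [0.46461588 0.01547443 0.06840438] 0.07253609319840948 [-0.6 -0.   0.2] [ 0.01 -0.04  0.  ] [-0.52  0.75 -0.65]
```

View pics/e3w.png

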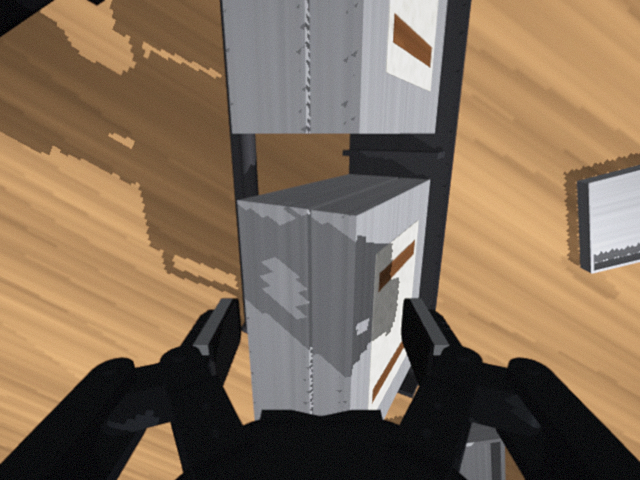

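View pics/e3.png

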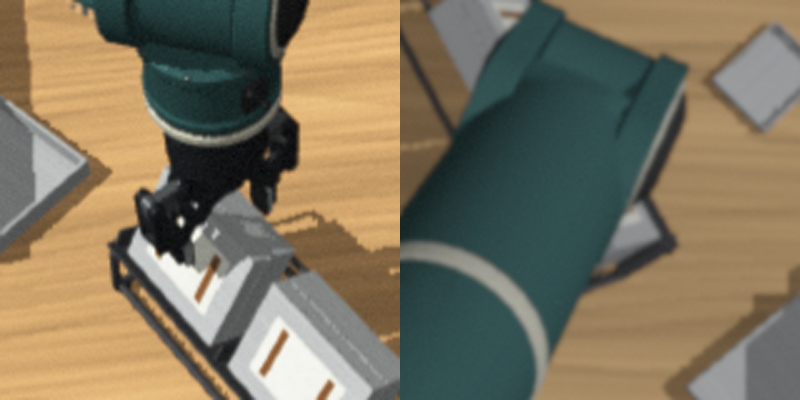

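Request:
{"method": "carry_out", "body": {"increments": "10 0 0 0.1 0; 0 0 0 0.3 0; 0 0 0 0.6 0; 0 0 0 0.9 0; 0 0 0 0.9 0; 0 0 0 0.9 0; 0 -0.6 0 0.9 0; 0 -1 0 0.5 0; 0 -1 0 0 0; 0 0 0 0 0"}}

```text
time: 21.28
tcp_pos: [0.3731, 0.0182, 0.2646]
tool_rot: [1.92, 0.539, -1.928]
wrist_force: [0.5, 0.2, -0.0]
grip_width: 0.085
```

```bash
cat > chk.py <<'E'
from h import *
import sys
tag=sys.argv[1]
yv=np.array([np.cos(th:=np.radians(30.5)),np.sin(th),0]);xv=np.array([yv[1],-yv[0],0]);z=np.array([0,0,1.])
u=np.cos(np.pi/6)*z-np.sin(np.pi/6)*xv;n=np.cos(np.pi/6)*xv+np.sin(np.pi/6)*z
o=np.array([.5905,.0715,0])
s=arm.read_state();print(s['time'],s['tcp_pos'],np.round(s['wrist_force'],1))
for nm in('scene','wrist'):
    c=cam(nm,s);im=arm.get_image(nm);b=im.copy()
    for k in(-1,0,1):
        ce=o+yv*.14*k+z*.083-xv*.003
        for a in(-1,1):
            P=[ce+u*.0475*i+yv*.058*j+n*.024*a for i,j in((1,1),(1,-1),(-1,-1),(-1,1))]
            cv2.polylines(b,[np.round(proj(c,P)*8).astype(int)],True,(0,255,0) if a>0 else(0,0,255),1,cv2.LINE_AA,3)
    if nm=='scene': im=im[180:380,240:440];b=b[180:380,240:440]
    cv2.imwrite(f'pics/{tag}{nm}.png',np.hstack([cv2.resize(x,(400,400*x.shape[0]//x.shape[1]),interpolation=cv2.INTER_CUBIC) for x in(im,b)]))
for cm in('scene','wrist'):
  for t in("tin_center","lid_ref","neighbour_a_center"):
    for d in arm.spot_point(cm,t): print(cm,t,np.round(d['position'],3),round(d['p'],2))
print('bay2',o-yv*.14+z*.083-xv*.003)
E
python3 chk.py f1
```

```text
21.275 [0.37312094 0.01822814 0.2645542 ] [ 0.5  0.2 -0. ]
scene tin_center [0.466 0.003 0.084] 0.75
scene tin_center [0.194 0.296 0.022] 0.74
scene lid_ref [0.468 0.003 0.085] 0.74
scene lid_ref [ 0.599 -0.163  0.016] 0.65
scene lid_ref [ 0.295 -0.199  0.029] 0.61
scene neighbour_a_center [0.59  0.072 0.08 ] 0.74
wrist lid_ref [ 0.604 -0.164  0.015] 0.93
wrist lid_ref [0.469 0.001 0.084] 0.65
wrist neighbour_a_center [0.469 0.    0.084] 0.73
bay2 [0.4683493  0.00302952 0.083     ]
```

View pics/f1scene.png

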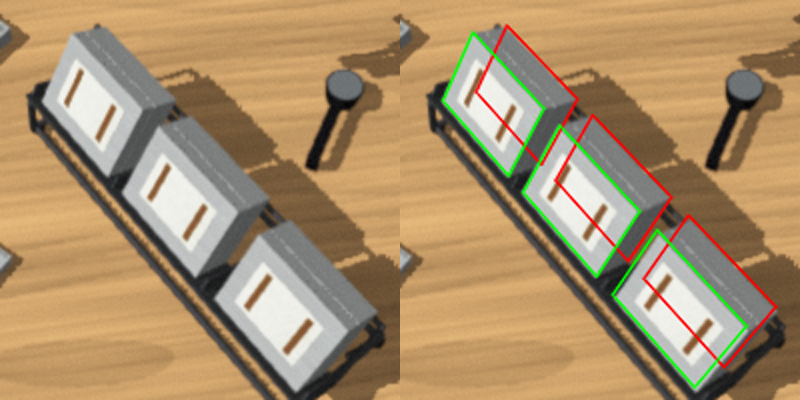

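View pics/f1wrist.png

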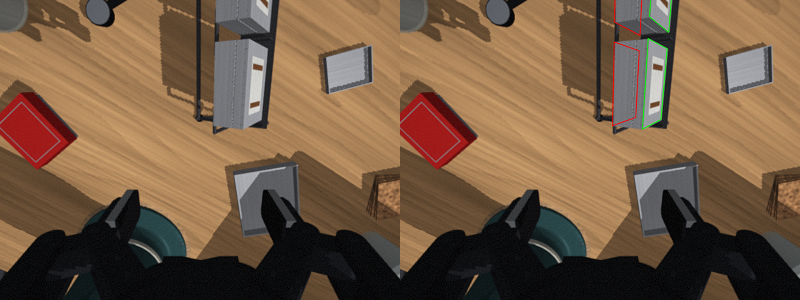

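```bash
python3 -c "
from bench import arm
print(arm.finish_job())"
```

```text
the job is handed in; nothing more can be done
None
```

The upside-down tin in bay2 (the bay nearest the robot) is back in its bay, leaning on its bottom with the labelled lid facing out like its neighbours. I handed the job in at about 21.5 s of the 42 s; no verdict is reported.

I pushed the tin upright with the finger behind the rack and pinched it between lid and bottom. I then lifted it clear, turned it 180° about vertical, lowered it onto the seat and let it lean back slowly against the finger.

**Final checks:**
- The pictures put tin_center at about (0.466, 0.003, 0.084), within 3 mm of my fitted bay2 centre.
- lid_ref reads (0.468, 0.003, 0.085), which agrees with the tin centre to the detector's accuracy.
- The tin outline fits the leaning model to about 2 mm.
- neighbour_a reads within detector accuracy of its start, and the far neighbour still fits the model outline by eye.
- The open gripper is clear of everything, with wrist force near zero.

**What disagreed or went less cleanly:**
- **Fingertips:** in the pictures they sit about 30 mm behind the stated TCP (40 mm when open). A test close met no contact, so I planned with what the pictures showed.
- **Set-down force:** I sent three small lowering steps together, so while still gripped the tin was pressed onto the seat until the wrist force reached about (-23, 12, 67) N. I backed off before releasing, and the later pictures showed no harm.
- **Detector label:** the final wrist picture also labelled the returned tin "neighbour_a". That fits, since it now looks like its neighbours.

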